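# Lay the culture flask down on the shaker and dock it

### The job

The capped culture flask standing on the shaker's platform has to ride lying down. Using the fingertips only, tip it over onto its broad side with its cap pointing away from the docking pocket, letting it down gently under control the whole way instead of letting it fall, and then push it along the mat, foot first, fully home into the pocket under the hold-down ledge so that its foot sits flat against the stop. Do not grip, lift or carry the flask, and leave the small things standing round the shaker alone.

Things in the scene. Friction and masses are not known exactly. Their poses are not given: they have to be found in the camera images.
- shaker: White platform shaker, fixed. Origin under its middle on the worktop. Platform with black rubber mat: x = -90 to +95 mm, y = -85 to +85 mm, 8 mm thick, top at z = 85 mm; housing below it x = -65 to 85 mm, y = -69 to 69 mm. Off the x = -90 mm edge all is free down to the worktop. The pocket stands on its +x end, open to -x. Its x axis lies from 10 degrees right to 30 left of world y.
- pocket_stop (a point): Middle of the inner face of the aluminium pocket's stop wall, 18.5 mm above the mat (shaker frame x = 80, y = 0, z = 103.5 mm; same axes). Pocket inside 96 mm wide (y), 42 mm high, 20 mm deep (x = 60 to 80 mm); ledge over it 4 mm thick, 106 mm wide; cheeks of 42 mm height splay out from x = 60 to 46 mm (115 mm wide outside) as a lead-in. The lying flask's foot must come against this face.
- platform_front (a point): Middle of the platform's open edge, at the end away from the pocket, at mat height (x = -90 mm in the shaker's frame; same axes).
- flask: Loose flat-sided flask of clear, frosted plastic with white ribbed cap, 0.1 to 0.17 kg, centre of mass 60 mm up. Origin: middle of its foot; z along the flask (up at start), x through its thickness (-x side faces away from the pocket), y across its width. Body 37 mm thick, 84 mm wide, 92 mm high, shoulders narrowing to 46 mm at z = 112 mm, neck 25 mm dia., cap 33 mm dia. from z = 125 to 152 mm.
- flask_toe (a point): Middle of the flask's lower edge away from the pocket (flask frame x = -18.5 mm, z = 0): the edge it turns about. The flask starts upright on the mat, its back 13 to 29 mm in front of the pocket's mouth, within 5 degrees of square and 4 mm of the middle. It falls by itself once it leans about 17 degrees. The mat does not let it slip when pushed over by the cap.
- flask_cap_top (a point): Centre of the flat top of the cap (flask frame z = 152 mm). When the flask lies its axis is 18.5 mm above the mat and the cap's underside clears the mat by 2 mm; tipped where it starts, the cap ends beyond the platform's open edge.
- vial_a: Small glass vial with a black cap, 21 mm in diameter, 48 mm tall, standing loose on the worktop; origin under its middle. Bystander, to be left alone.
- vial_b: Small glass vial with a white cap, 21 mm in diameter, 48 mm tall, standing loose; origin under its middle. Bystander, to be left alone.
- amber_bottle: Amber dropper bottle, 36 mm in diameter, 106 mm tall, standing loose; origin under its middle. Bystander, to be left alone.
- timer: Small white lab timer, 66 x 62 x 17 mm, lying loose; origin under its middle. Bystander, to be left alone.

How it is judged:
By the outcome, as a careful person would: the job done as asked, in the order asked, and still so for the second after the job is handed in, with the robot touching nothing.
It also fails if it takes over 67 s, if anything falls off the work surface, if the arm or the gripper's body presses on something with over 40 N, if the wrist force passes 120 N, or if a joint passes its speed limit or range.

### The arm

A 6-joint arm with a two-finger parallel gripper is mounted at the origin on the work surface; the furniture and walls round the work are solid. World frame = base frame: x ahead of the robot, y to its left, z up, the work surface at z = 0. Lengths are in m, angles in rad, forces in N, time in s.
With the tool pointing down it reaches from about 0.425 to 0.95 m from the base axis. Payload 3.5 kg.
Tool frame: the origin (TCP) lies on the centre line of the jaws, within the pads' length; the fingertips stand 17 mm ahead of it and the grasp point (between the pads) lies 2 mm behind it; z points along the fingers, y is the line along which they close (so a half turn about z gives the same grasp; the last joint's range is limited). The gripper opens to 85 mm and grips with 20 to 120 N. Pads are 22 mm wide; open, the fingers measure 114 mm over their backs; the gripper's body (76 mm by 85 mm) begins 54 mm behind the grasp point. The pads swing forward as they close: fully open they stand 13 mm farther back than shut.
Start: joints at [-1.275, 0.286, 1.577, -0, 1.279, -0.15], TCP at [0.291, -0.609, 0.248] pointing down, gripper open.
Joint ranges: [-2.77, 2.77], [-0.9, 2.22], [0.21, 2.48], [-1.53, 4.67], [0.24, 2.81], [-2.84, 2.84]. Speed limits (rad/s): [2.79, 2.79, 3.14, 3.14, 3.14, 3.14].

### API

Orientations are given as a unit quaternion [x, y, z, w].
In Python, from plant import ctrl gives the robot as it stands. The module is installed in compiled form; this text tells all that it offers.
- The arm moves only by the tool drive_tool, never from a script. Its argument "moves" is a list of rows, each a list of 3 entries, a list of its own where there are three numbers: the turn, a rotation vector about the tool's x, y, z in rad, then the shift along the tool's x, y, z in m, then the finger opening in m, from 0 to 0.0854. A call has 1 to 5 rows; each row shifts and turns the commanded pose from where the row before left it, along the tool's axes as they then stand; what a row does not reach is not made up. A row lasts 1/8 s, in which the tool goes at most 62.5 mm and 10.7 degrees, less where a joint would pass 70% of its speed; a pose out of reach is approached as far as the arm can. A call with a gripper value outside its range is refused whole. The fingers move at their own pace and stop on an object; "grip_force" is the grip in N (left out, the last holds). Time passes only in rows, so rows that do not move let the fingers close. It gives the time, the measured TCP pose, the force, the opening and the grip force at its end, in the units of the state.
- ctrl.get_state(): the state, without advancing time (a new reading comes with each control period).
- ctrl.read_camera(name): name is "side" or "top" or "wrist"; returns a dict with "image" (384x512x3 uint8, red, green, blue), "fx", "fy", "cx", "cy" (pixels), "R" (3x3) and "t" (3): a world point X has camera coordinates R X + t. Camera axes: x right, y down, z forward; pixel columns grow to the right and rows downward; lengths in m; the calibration is good to about 2 mm. A picture is of the moment at which its call begins. There is no depth.
- ctrl.sign_off(): hands the job in; it is judged then, once.
The state is a dict: "time": time; "qpos": joint angles; "dq": joint speeds; "joint_efforts": joint torques, N m; "eef_pos": TCP position; "tcp_rot": TCP orientation; "contact_force": force on the tool from outside, world axes, zero at the start; "wrist_torque": the same for the moment, N m; "opening": opening from 0.0 (shut) to 1.0 (fully open); "finger_force": force on a finger pad.
Only numpy, scipy, OpenCV 4.12 (cv2) and the standard library are available. Lean on these libraries where they do the work, as an engineer would, in place of code of your own. Each camera call takes 0.05 s, during which the arm holds its last target. There are 200 camera calls.

## Working session

There is one attempt and no reset: what is moved stays moved. The work goes in short steps, Python scripts to look and compute and a tool call to move; the robot and the scene stay as the last step left them, time stands still between calls to the robot, and variables do not carry over. Pictures are saved under pics/ and viewed, at most 10 in all, crops included, and the job is handed in when it is done.

Besides the shell and the picture viewer there is one more tool, called after "Request:" as name([rows], argument=value, ...), one row to a line, values as JSON. drive_tool: Moves the arm, as the interface text tells. Its arguments: {"type":"object","properties":{"moves":{"type":"array","items":{"type":"array"}},"grip_force":{"type":"number"}},"required":["moves"]}

```bash
mkdir -p pics; cat > look.py <<'E'
import sys,cv2,numpy as np
from plant import ctrl
def snap(cam,fn):
    d=ctrl.read_camera(cam);cv2.imwrite(f'pics/{fn}.png',cv2.resize(d['image'][:,:,::-1],(800,600),interpolation=cv2.INTER_CUBIC));
    np.savez(f'pics/{fn}.npz',**d);return d
E
python3 - <<'E'
from look import *
s=ctrl.get_state();print(s)
for c in('side','top'):
    d=snap(c,c+'0');print(c,d['fx'],d['fy'],d['cx'],d['cy'],d['R'].round(3).tolist(),d['t'].round(3).tolist(),(-d['R'].T@d['t']).round(3))
E
```

```text
{'time': 0.0, 'qpos': array([-1.27503142e+00,  2.87233467e-01,  1.57817466e+00, -7.16269829e-06,
        1.27862494e+00, -1.49998445e-01]), 'dq': array([-0.000726  , -0.00083278,  0.00183818,  0.00136518,  0.00018368,
       -0.00079414]), 'joint_efforts': array([-6.82493301e-04, -4.05988562e+01, -2.92622244e+01, -1.30491690e-04,
        5.95103993e-03,  7.56261443e-06]), 'eef_pos': array([ 0.29086692, -0.60842598,  0.24690321]), 'tcp_rot': array([ 9.75263576e-01,  2.21041780e-01, -9.22728317e-05, -1.21671389e-03]), 'contact_force': array([-0.81380245, -0.56591958, -0.28947457]), 'wrist_torque': array([ 0.00920293, -0.04162657,  0.01722628]), 'finger_force': 0.0, 'opening': 1.0046277508821535}
side 463.3992671687732 463.3992671687732 265.1618498071928 186.6766582086819 [[-0.963, -0.269, -0.008], [-0.179, 0.662, -0.728], [0.201, -0.699, -0.686]] [0.411, 0.195, 1.261] [0.178 0.863 1.01 ]
top 458.0074662244905 458.0074662244905 253.5324881505181 183.43860322739374 [[-0.007, -1.0, -0.005], [-0.996, 0.008, -0.087], [0.087, 0.004, -0.996]] [0.001, 0.47, 1.491] [ 0.338 -0.01   1.526]
```

View pics/side0.png

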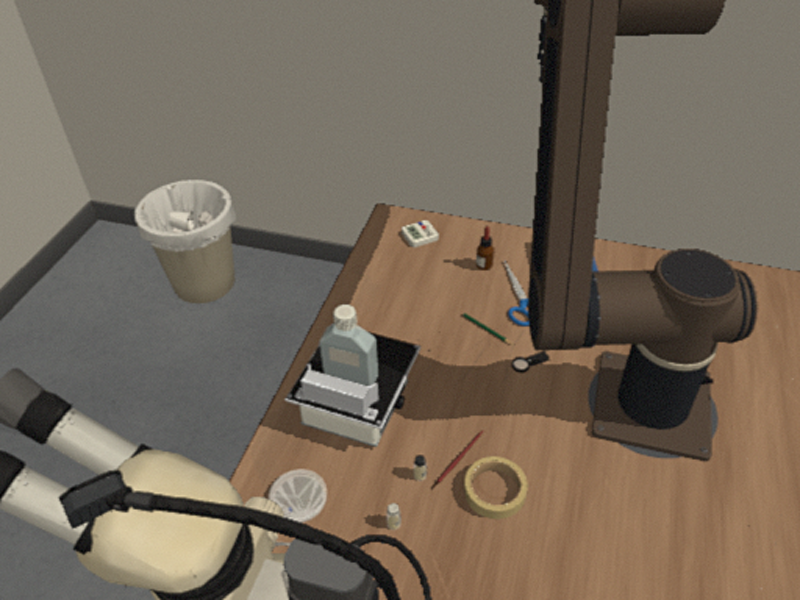

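View pics/top0.png

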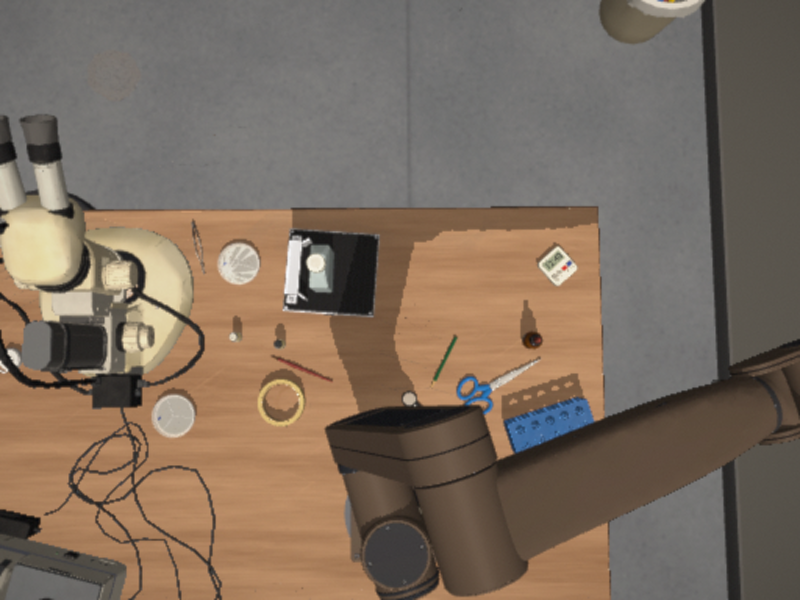

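```bash
python3 - <<'E'
import cv2,numpy as np
for n,x,y,w,h in(('top0',172,138,80,60),('side0',180,190,96,96)):
    im=np.load(f'pics/{n}.npz')['image'][y:y+h,x:x+w,::-1]
    k=800//w if n=='top0' else 6
    cv2.imwrite(f'pics/{n}c.png',cv2.resize(im,None,fx=k,fy=k,interpolation=cv2.INTER_CUBIC))
E
```

```text
(no output)
```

View pics/top0c.png

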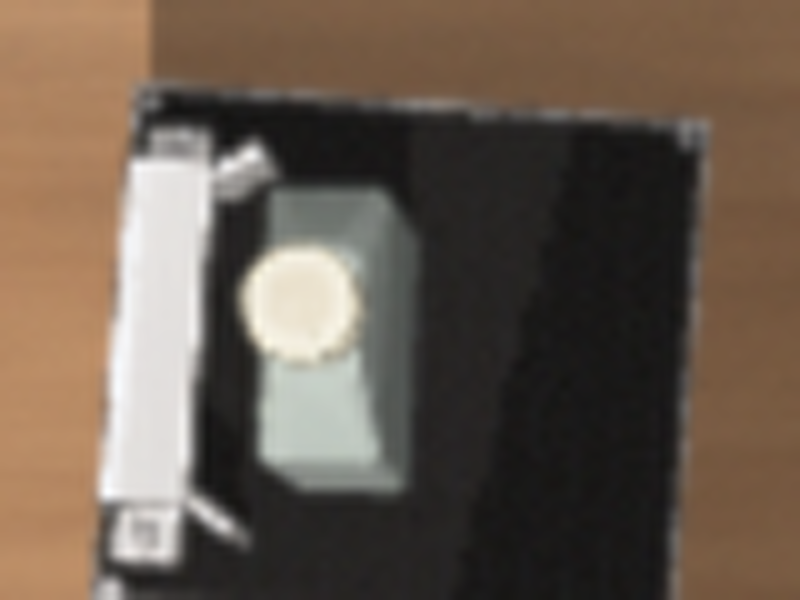

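View pics/side0c.png

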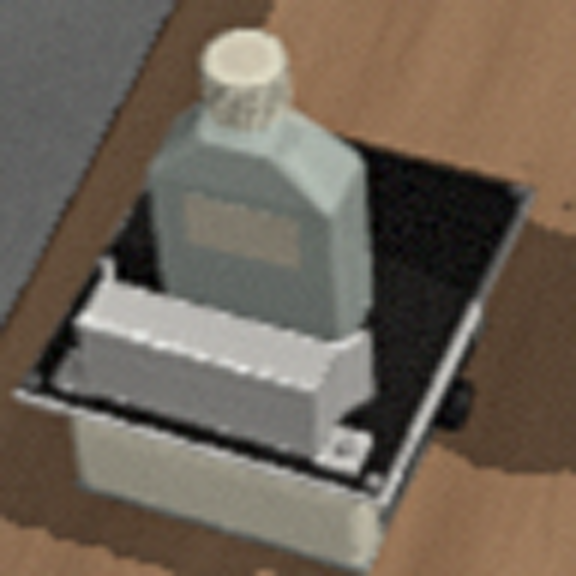

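```bash
cat > fit.py <<'E'
import numpy as np
from scipy.optimize import least_squares
def pix(d,X): c=d['R']@X+d['t']; return np.array([d['fx']*c[0]/c[2]+d['cx'],d['fy']*c[1]/c[2]+d['cy']])
def pose(p,X): c,s=np.cos(p[2]),np.sin(p[2]); return np.array([p[0]+c*X[0]-s*X[1],p[1]+s*X[0]+c*X[1],X[2]])
def fit(obs,p0):
    f=lambda p:np.concatenate([pix(d,pose(p,np.array(X)/1e3))-uv for d,X,uv in obs])
    r=least_squares(f,p0);return r.x,r.fun.reshape(-1,2).round(2).tolist()
E
python3 - <<'E'
from fit import *
T=dict(np.load('pics/top0.npz'));S=dict(np.load('pics/side0.npz'))
t=lambda u,v:np.array([(u+.5)/10-.5+172,(v+.5)/10-.5+138]); s=lambda u,v:np.array([(u+.5)/6-.5+180,(v+.5)/6-.5+190])
top=[(T,(95,-85,85),t(135,88)),(T,(-90,-85,85),t(708,122)),(T,(60,-53,131),t(212,155)),(T,(60,53,131),t(190,503))]
side=[(S,(95,-85,85),s(15,395)),(S,(95,85,85),s(375,494)),(S,(-90,85,85),s(533,187))]
for o in(top,side,top+side): p,r=fit(o,[.65,.1,1.5]);print(p.round(4),r)
np.save('sh.npy',p)
ft=[(T,(0,0,237),t(301,303)),(T,(-18.5,42,85),t(408,492)),(T,(-18.5,-42,85),t(418,238)),(T,(-18.5,-42,177),t(388,190))]
fs=[(S,(0,0,237),s(247,58))]
for o in(ft,ft+fs):
    q,r=fit(o,[.65,.1,1.5]);print(q.round(4),r)
    c,z=np.cos(p[2]),np.sin(p[2]);d=q[:2]-p[:2];print('flask in shaker',c*d[0]+z*d[1],-z*d[0]+c*d[1],np.degrees(q[2]-p[2]))
np.save('fl.npy',q)
E
```

```text
[0.4952 0.1264 1.4953] [[-0.26, -0.89], [0.39, -0.42], [0.22, 0.89], [-0.34, 0.36]]
[0.4957 0.1279 1.4973] [[-1.41, -0.81], [1.15, 1.14], [0.23, -0.69]]
[0.4955 0.1271 1.4942] [[-0.44, -0.99], [0.21, -0.46], [0.02, 0.8], [-0.58, 0.26], [-1.25, -1.16], [1.2, 0.93], [0.46, -0.8]]
[0.4959 0.1436 1.5364] [[-0.26, 0.14], [0.1, 0.4], [0.02, -0.57], [0.16, 0.01]]
flask in shaker 0.01650358117174003 0.0008172410281309886 2.41599493458326
[0.4954 0.1436 1.541 ] [[-0.27, 0.32], [0.16, 0.54], [-0.04, -0.44], [0.1, 0.15], [-0.43, -0.31]]
flask in shaker 0.016474944896066126 0.0013297481849857762 2.6780853017676405
```

```bash
python3 - <<'E'
import numpy as np
from scipy.spatial.transform import Rotation as R
s=[-1.275,.286,1.577,0,1.279,-.15]
ex=lambda a,ax:R.from_euler(ax,a)
f=lambda q,s4:ex(q[0],'z')*ex(q[1]+q[2],'y')*ex(s4*q[3],'z')*ex(q[4],'y')*ex(q[5]+np.pi/2,'z')
print(f(s,1).as_quat())
fl=88.1
for name,flip in(('a',-1),('b',1)):
  for tilt in(0,30,60,75,90):
    u=np.array([np.cos(np.radians(fl)),np.sin(np.radians(fl)),0]);t=np.radians(tilt)
    z=np.sin(t)*u-np.cos(t)*np.array([0,0,1]);y=flip*(np.cos(t)*u+np.sin(t)*np.array([0,0,1]));x=np.cross(y,z)
    Rt=R.from_matrix(np.c_[x,y,z])
    for q1,q23 in((16 if tilt==0 else 16-35*t/1.57,115),(16-35*t/1.57,135)):
      W=(ex(np.radians(q1),'z')*ex(np.radians(q23),'y')).inv()*Rt
      e=W.as_euler('ZYZ',degrees=True);print(name,tilt,round(q1),q23,(e-[0,0,90]).round(),'or',(e*[1,-1,1]+[180,0,90]).round())
E
```

```text
[ 9.75260866e-01  2.21057008e-01 -1.48342558e-05 -2.03132269e-04]
a 0 16 115 [   0.   65. -252.] or [180. -65. -72.]
a 0 16 135 [   0.   45. -252.] or [180. -45. -72.]
a 30 4 115 [33. 65. 82.] or [213. -65. 262.]
a 30 4 135 [41. 49. 68.] or [221. -49. 248.]
a 60 -7 115 [60. 82. 66.] or [240. -82. 246.]
a 60 -7 135 [64. 73. 47.] or [244. -73. 227.]
a 75 -13 115 [72. 94. 63.] or [252. -94. 243.]
a 75 -13 135 [72. 87. 44.] or [252. -87. 224.]
a 90 -19 115 [ 83. 105.  64.] or [ 263. -105.  244.]
a 90 -19 135 [ 78. 102.  44.] or [ 258. -102.  224.]
b 0 16 115 [  0.  65. -72.] or [180. -65. 108.]
b 0 16 135 [  0.  45. -72.] or [180. -45. 108.]
b 30 4 115 [ 33.  65. -98.] or [213. -65.  82.]
b 30 4 135 [  41.   49. -112.] or [221. -49.  68.]
b 60 -7 115 [  60.   82. -114.] or [240. -82.  66.]
b 60 -7 135 [  64.   73. -133.] or [244. -73.  47.]
b 75 -13 115 [  72.   94. -117.] or [252. -94.  63.]
b 75 -13 135 [  72.   87. -136.] or [252. -87.  44.]
b 90 -19 115 [  83.  105. -116.] or [ 263. -105.   64.]
b 90 -19 135 [  78.  102. -136.] or [ 258. -102.   44.]
```

```bash
cat > plan.py <<'E'
import numpy as np
from scipy.spatial.transform import Rotation as R
def rot(yaw,tilt):
    u=np.array([np.cos(yaw),np.sin(yaw),0]);k=np.array([0,0,1.]);z=np.sin(tilt)*u-np.cos(tilt)*k;y=-(np.cos(tilt)*u+np.sin(tilt)*k)
    return R.from_matrix(np.c_[np.cross(y,z),y,z])
def rows(p0,R0,p1,R1,n):
    p0,p1=map(np.array,(p0,p1));w=(R0.inv()*R1).as_rotvec()/n;out=[]
    for i in range(n):
        Ri=R0*R.from_rotvec(w*(i+.5)) # mid-axes
        out.append((w.round(3).tolist(),Ri.inv().apply((p1-p0)/n).round(4).tolist()))
    return out
E
python3 - <<'E'
from plan import *
R0=R.from_quat([.97526,.22104,0,-.0012]);Rt=rot(1.541,0);Rm=R.from_quat(R0.as_quat());
w=(R0.inv()*Rt).as_rotvec();Rm=R0*R.from_rotvec(w/2)
for a in rows([.291,-.608,.247],R0,[.46,-.23,.33],Rm,8)+rows([.46,-.23,.33],Rm,[.4954,.1436,.33],Rt,8):print(a)
E
```

```text
([-0.0, 0.0, 0.03], [0.0389, -0.0341, -0.0103])
([-0.0, 0.0, 0.03], [0.0379, -0.0353, -0.0103])
([-0.0, 0.0, 0.03], [0.0368, -0.0364, -0.0103])
([-0.0, 0.0, 0.03], [0.0357, -0.0375, -0.0103])
([-0.0, 0.0, 0.03], [0.0346, -0.0385, -0.0103])
([-0.0, 0.0, 0.03], [0.0335, -0.0395, -0.0103])
([-0.0, 0.0, 0.03], [0.0323, -0.0405, -0.0103])
([-0.0, 0.0, 0.03], [0.031, -0.0414, -0.0103])
([-0.0, 0.0, 0.03], [0.0133, -0.045, 0.0001])
([-0.0, 0.0, 0.03], [0.012, -0.0454, 0.0])
([-0.0, 0.0, 0.03], [0.0106, -0.0457, 0.0])
([-0.0, 0.0, 0.03], [0.0092, -0.046, 0.0])
([-0.0, 0.0, 0.03], [0.0079, -0.0462, 0.0])
([-0.0, 0.0, 0.03], [0.0065, -0.0465, 0.0])
([-0.0, 0.0, 0.03], [0.0051, -0.0466, 0.0])
([-0.0, 0.0, 0.03], [0.0037, -0.0468, 0.0])
```

Request:
drive_tool([
  [[0, 0, 0.03], [0.039, -0.034, -0.0105], 0.06],
  [[0, 0, 0.03], [0.038, -0.035, -0.0105], 0.06],
  [[0, 0, 0.03], [0.037, -0.036, -0.0105], 0.06],
  [[0, 0, 0.03], [0.036, -0.0375, -0.0105], 0.06],
  [[0, 0, 0.03], [0.035, -0.0385, -0.0105], 0.06],
])

```text
time: 0.72
eef_pos: [0.3947, -0.3697, 0.3006]
tcp_rot: [0.989, 0.147, -0.0, -0.0]
contact_force: [0.7, 0.5, 0.3]
opening: 0.703
finger_force: 0.0
```

Request:
drive_tool([
  [[0, 0, 0.03], [0.0335, -0.0395, -0.0105], 0.06],
  [[0, 0, 0.03], [0.032, -0.0405, -0.0105], 0.06],
  [[0, 0, 0.03], [0.031, -0.0415, -0.0105], 0.06],
  [[0, 0, 0.03], [0.0133, -0.045, 0], 0.06],
  [[0, 0, 0.03], [0.012, -0.0455, 0], 0.06],
])

```text
time: 1.35
eef_pos: [0.4633, -0.1335, 0.332]
tcp_rot: [0.997, 0.072, -0.0, -0.0]
contact_force: [0.6, 0.6, 0.7]
opening: 0.707
finger_force: 0.0
```

```bash
python3 -c "
from plant import ctrl
s=ctrl.get_state();print(s['time'],s['qpos'].round(3),s['eef_pos'],s['tcp_rot'],s['contact_force'],s['opening'])"
```

```text
1.35 [-0.492 -0.206  1.934  0.     1.415  0.934] [ 0.4632701  -0.13352497  0.33200169] [ 9.97377280e-01  7.23775880e-02 -1.36786950e-04 -1.64827436e-04] [0.59235263 0.60903633 0.73760529] 0.7067005268246801
```

```bash
python3 - <<'E'
from plan import *
R0=R.from_quat([.99738,.07238,0,0])
for a in rows([.4633,-.1335,.332],R0,[.497,-.06,.14],rot(1.541,1.4),10):print(a)
E
```

```text
([0.14, 0.012, 0.015], [0.0042, -0.0055, 0.0197])
([0.14, 0.012, 0.015], [0.0039, -0.0027, 0.0203])
([0.14, 0.012, 0.015], [0.0037, 0.0001, 0.0205])
([0.14, 0.012, 0.015], [0.0034, 0.0029, 0.0203])
([0.14, 0.012, 0.015], [0.0032, 0.0056, 0.0198])
([0.14, 0.012, 0.015], [0.0031, 0.0083, 0.0189])
([0.14, 0.012, 0.015], [0.003, 0.0108, 0.0176])
([0.14, 0.012, 0.015], [0.003, 0.0131, 0.0159])
([0.14, 0.012, 0.015], [0.003, 0.0151, 0.014])
([0.14, 0.012, 0.015], [0.0031, 0.0169, 0.0118])
```

Request:
drive_tool([
  [[0.14, 0.012, 0.015], [0.004, -0.0055, 0.02], 0.06],
  [[0.14, 0.012, 0.015], [0.004, -0.0025, 0.02], 0.06],
  [[0.14, 0.012, 0.015], [0.0035, 0, 0.0205], 0.06],
  [[0.14, 0.012, 0.015], [0.0035, 0.003, 0.02], 0.06],
  [[0.14, 0.012, 0.015], [0.003, 0.0055, 0.02], 0.06],
])

```text
time: 1.98
eef_pos: [0.4799, -0.1052, 0.2336]
tcp_rot: [0.938, 0.031, 0.005, -0.346]
contact_force: [0.5, -0.1, -0.3]
opening: 0.702
finger_force: 0.0
```

Request:
drive_tool([
  [[0.14, 0.012, 0.015], [0.003, 0.0085, 0.019], 0.06],
  [[0.14, 0.012, 0.015], [0.003, 0.011, 0.0175], 0.06],
  [[0.14, 0.012, 0.015], [0.003, 0.013, 0.016], 0.06],
  [[0.14, 0.012, 0.015], [0.003, 0.015, 0.014], 0.06],
  [[0.14, 0.012, 0.015], [0.003, 0.017, 0.012], 0.06],
])

```text
time: 2.6
eef_pos: [0.4965, -0.0751, 0.1348]
tcp_rot: [0.762, -0.014, 0.009, -0.647]
contact_force: [0.8, -0.3, -1.2]
opening: 0.702
finger_force: 0.0
```

```bash
python3 -c "
from look import *;from plan import *
s=ctrl.get_state();print(s['time'],s['qpos'].round(3),s['eef_pos'],R.from_quat(s['tcp_rot']).as_matrix().round(3),s['contact_force'],s['opening'])
snap('side','side1')
"
```

```text
2.6 [-0.732  0.513  1.936  0.904  1.856  0.539] [ 0.49649524 -0.07510617  0.13479559] [[ 0.999 -0.01   0.031]
 [-0.032 -0.162  0.986]
 [-0.005 -0.987 -0.163]] [ 0.76809074 -0.34034614 -1.22357398] 0.702117777684697
```

View pics/side1.png

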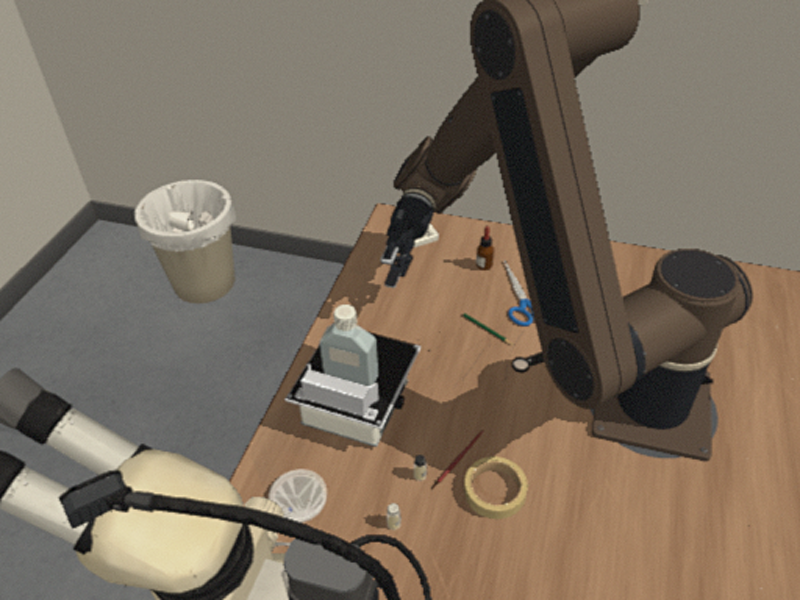

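```bash
sed -i 's/(i+.5))/i)/' plan.py; python3 - <<'E'
from plan import *
R0=R.from_quat([.762,-.014,.009,-.647]);A=[.496,.03,.31];Ra=rot(1.541,.7);B=[.4954,.1436,.31];C=[.4954,.1436,.233];Rb=rot(1.541,0)
for a in rows([.4965,-.0751,.1348],R0,A,Ra,5)+rows(A,Ra,B,Rb,5):print(a)
E
```

```text
([-0.142, -0.0, -0.001], [-0.0009, -0.038, 0.015])
([-0.142, -0.0, -0.001], [-0.0009, -0.0397, 0.0095])
([-0.142, -0.0, -0.001], [-0.0009, -0.0407, 0.0038])
([-0.142, -0.0, -0.001], [-0.0008, -0.0408, -0.0019])
([-0.142, -0.0, -0.001], [-0.0008, -0.0401, -0.0077])
([-0.14, -0.0, -0.0], [-0.0008, -0.0174, 0.0146])
([-0.14, -0.0, -0.0], [-0.0008, -0.0192, 0.0121])
([-0.14, -0.0, -0.0], [-0.0008, -0.0207, 0.0093])
([-0.14, -0.0, -0.0], [-0.0008, -0.0218, 0.0063])
([-0.14, -0.0, -0.0], [-0.0008, -0.0225, 0.0032])
```

Request:
drive_tool([
  [[-0.142, 0, -0.001], [-0.001, -0.038, 0.015], 0.06],
  [[-0.142, 0, -0.001], [-0.001, -0.04, 0.0095], 0.06],
  [[-0.142, 0, -0.001], [-0.001, -0.041, 0.004], 0.06],
  [[-0.142, 0, -0.001], [-0.001, -0.041, -0.002], 0.06],
  [[-0.142, 0, -0.001], [-0.001, -0.04, -0.008], 0.06],
])

```text
time: 3.28
eef_pos: [0.4946, 0.0316, 0.3131]
tcp_rot: [0.942, -0.014, 0.006, -0.337]
contact_force: [1.4, 0.1, 0.0]
opening: 0.703
finger_force: 0.0
```

Request:
drive_tool([
  [[-0.14, 0, 0], [-0.001, -0.0175, 0.0145], 0.06],
  [[-0.14, 0, 0], [-0.001, -0.019, 0.012], 0.06],
  [[-0.14, 0, 0], [-0.001, -0.021, 0.0095], 0.06],
  [[-0.14, 0, 0], [-0.001, -0.022, 0.0065], 0.06],
  [[-0.14, 0, 0], [-0.001, -0.0225, 0.003], 0.06],
])

```text
time: 3.9
eef_pos: [0.493, 0.1457, 0.3117]
tcp_rot: [1.0, -0.014, 0.002, 0.006]
contact_force: [0.5, -0.1, -0.3]
opening: 0.699
finger_force: 0.0
```

```bash
python3 -c "
from look import *;from plan import *
s=ctrl.get_state();print(s['time'],s['qpos'].round(3),s['eef_pos'],s['contact_force'],s['opening'])
Rc=R.from_quat(s['tcp_rot']);print(Rc.as_quat().round(4))
print(rows(s['eef_pos'],Rc,[.4954,.1436,.233],rot(1.541,0),4))
"
```

```text
3.9 [ 0.095 -0.118  1.893 -0.012  1.365  1.697] [0.49303483 0.14570565 0.31170843] [ 0.5345346  -0.14712796 -0.34857837] 0.6990516377244144
[ 0.9999 -0.0143  0.0017  0.0058]
[([0.003, -0.001, 0.0], [0.0005, 0.0003, 0.0197]), ([0.003, -0.001, 0.0], [0.0006, 0.0003, 0.0197]), ([0.003, -0.001, 0.0], [0.0006, 0.0004, 0.0197]), ([0.003, -0.001, 0.0], [0.0006, 0.0005, 0.0197])]
```

Request:
drive_tool([
  [[0.003, -0.001, 0], [0.0005, 0.0005, 0.02], 0.06],
  [[0.003, -0.001, 0], [0.0005, 0.0005, 0.02], 0.06],
  [[0.003, -0.001, 0], [0.0005, 0.0005, 0.02], 0.06],
  [[0.003, -0.001, 0], [0.0005, 0.0005, 0.019], 0.06],
])

```text
time: 4.4
eef_pos: [0.4948, 0.1416, 0.2292]
tcp_rot: [1.0, -0.015, -0.003, -0.003]
contact_force: [-0.1, -0.3, -0.7]
opening: 0.699
finger_force: 0.0
```

```bash
python3 -c "
from look import *;from plan import *
s=ctrl.get_state();print(s['time'],s['eef_pos'],s['contact_force'],s['opening'],s['tcp_rot'])
d=ctrl.read_camera('side')['image'][170:266,170:298,::-1];cv2.imwrite('pics/s2.png',cv2.resize(d,None,fx=4,fy=4,interpolation=2))
w=ctrl.read_camera('wrist')['image'][:,:,::-1];cv2.imwrite('pics/s2.png',np.vstack([cv2.resize(d,None,fx=4,fy=4,interpolation=2)[60:324],cv2.resize(w,None,fx=.8,fy=.8)]) if 0 else np.hstack([cv2.resize(d,(400,300),interpolation=2),cv2.resize(w,(400,300))]))
"
```

```text
4.4 [0.49477394 0.14160337 0.2291662 ] [-0.1407191  -0.33833232 -0.71085223] 0.6987999486998578 [ 0.99987286 -0.01538913 -0.0030367  -0.00286662]
```

View pics/s2.png

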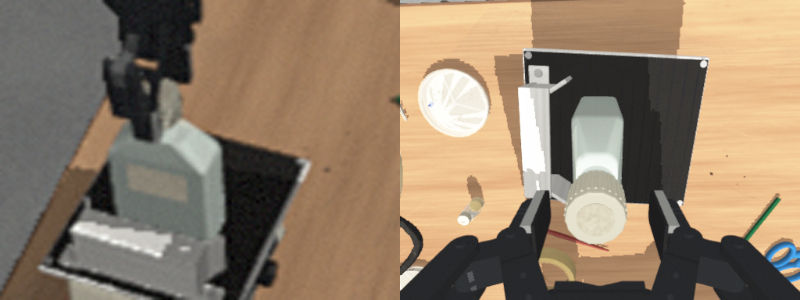

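Request:
drive_tool([
  [[0, 0, 0], [0, -0.0015, 0], 0.05],
  [[0, 0, 0], [0, 0, 0], 0.042],
  [[0, 0, 0], [0, 0, 0], 0.04],
  [[0, 0, 0], [0, 0, 0], 0.04],
], grip_force=20)

```text
time: 5.0
eef_pos: [0.4953, 0.1445, 0.2318]
tcp_rot: [1.0, -0.014, -0.002, -0.003]
contact_force: [0.0, -0.8, -0.1]
opening: 0.469
finger_force: 0.0
```

```bash
python3 -c "
from look import *;from plan import *
s=ctrl.get_state();print(s['time'],s['eef_pos'],s['contact_force'],s['finger_force'],s['opening'],s['tcp_rot'])
w=ctrl.read_camera('wrist');cv2.imwrite('pics/w3.png',w['image'][:,:,::-1]);np.savez('pics/w3.npz',**w)
from fit import *
for n,o in(('cap',[.4954,.1436,.237]),('tipF',s['eef_pos']+R.from_quat(s['tcp_rot']).apply([0,.02,.012])),('tipB',s['eef_pos']+R.from_quat(s['tcp_rot']).apply([0,-.02,.012]))):print(n,pix(w,np.array(o)))
"
```

```text
5.0 [0.49532874 0.14451127 0.23181172] [ 0.02458668 -0.77282187 -0.05807676] 0.0 0.46871815838141634 [ 0.99989483 -0.01411917 -0.00174989 -0.00281349]
cap [257.4785696  280.75511898]
tipF [297.57969172 259.48455995]
tipB [213.10825273 259.5176734 ]
```

View pics/w3.png

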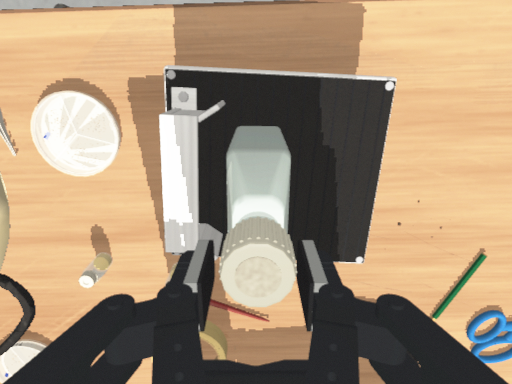

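Request:
drive_tool([
  [[0.03, 0, 0], [0, 0.0044, -0.0005], 0.038],
  [[0.03, 0, 0], [0, 0.0044, -0.0005], 0.038],
  [[0.03, 0, 0], [0, 0.0044, -0.0005], 0.038],
  [[0.03, 0, 0], [0, 0.0044, -0.0005], 0.038],
  [[0.03, 0, 0], [0, 0.0044, -0.0005], 0.038],
])

```text
time: 5.68
eef_pos: [0.4945, 0.1218, 0.2323]
tcp_rot: [0.997, -0.015, -0.001, -0.079]
contact_force: [0.2, 0.2, -0.6]
opening: 0.448
finger_force: 0.0
```

```bash
cat > chk.py <<'E'
from look import *;from plan import *
def chk():
    s=ctrl.get_state();m=R.from_quat(s['tcp_rot']).as_matrix();z=m[:,2];t=np.arctan2(np.hypot(z[0],z[1])*np.sign(z[1]),-z[2])
    c,n=np.cos(t),np.sin(t);e=np.array([.1251+c*.0194-n*.1468,.085+n*.0194+c*.1468])
    print('t',s['time'],'deg',np.degrees(t).round(2),'p',s['eef_pos'].round(4),'exp yz',e.round(4),'F',s['contact_force'].round(1),'ff',s['finger_force'],'op',round(s['opening']*85.4,1),'yawx',np.degrees(np.arctan2(m[1,0],m[0,0])).round(1))
    d=m.T@(np.array([s['eef_pos'][0],*e])-s['eef_pos']);print('corr tool',d.round(4))
if __name__=='__main__':chk()
E
python3 chk.py
```

```text
t 5.675 deg 9.03 p [0.4945 0.1218 0.2323] exp yz [0.1212 0.233 ] F [ 0.2  0.2 -0.6] ff 0.04964302643202245 op 38.3 yawx -1.7
corr tool [ 0.      0.0005 -0.0008]
```

Request:
drive_tool([
  [[0.03, 0, 0], [0, 0.0045, -0.0006], 0.038],
  [[0.03, 0, 0], [0, 0.0045, -0.0006], 0.038],
  [[0.03, 0, 0], [0, 0.0044, -0.0005], 0.038],
  [[0.03, 0, 0], [0, 0.0044, -0.0005], 0.038],
  [[0.03, 0, 0], [0, 0.0044, -0.0005], 0.038],
])

```text
time: 6.3
eef_pos: [0.4938, 0.0998, 0.2302]
tcp_rot: [0.988, -0.014, -0.0, -0.153]
contact_force: [-0.4, -0.7, 0.2]
opening: 0.446
finger_force: 0.0
```

Request:
drive_tool([
  [[0.03, 0, 0], [0, 0.0044, -0.0005], 0.038],
  [[0.03, 0, 0], [0, 0.0044, -0.0005], 0.038],
  [[0.03, 0, 0], [0, 0.0044, -0.0005], 0.038],
  [[0.03, 0, 0], [0, 0.0044, -0.0005], 0.038],
  [[0.03, 0, 0], [0, 0.0044, -0.0005], 0.038],
])

```text
time: 6.92
eef_pos: [0.4932, 0.0784, 0.2246]
tcp_rot: [0.974, -0.014, 0.001, -0.227]
contact_force: [0.0, 0.8, -0.7]
opening: 0.446
finger_force: 0.0
```

```bash
python3 - <<'E'
from chk import *;chk()
d=ctrl.read_camera('side')['image'][180:270,180:300,::-1];w=ctrl.read_camera('wrist')['image'][:,:,::-1]
cv2.imwrite('pics/s4.png',np.hstack([cv2.resize(d,(400,300),interpolation=2),cv2.resize(w,(400,300))]))
E
```

```text
t 6.925 deg 26.21 p [0.4932 0.0784 0.2246] exp yz [0.0777 0.2253] F [ 0.   0.8 -0.7] ff 0.04321811255067587 op 38.1 yawx -1.6
corr tool [ 0.      0.0004 -0.0009]
```

View pics/s4.png

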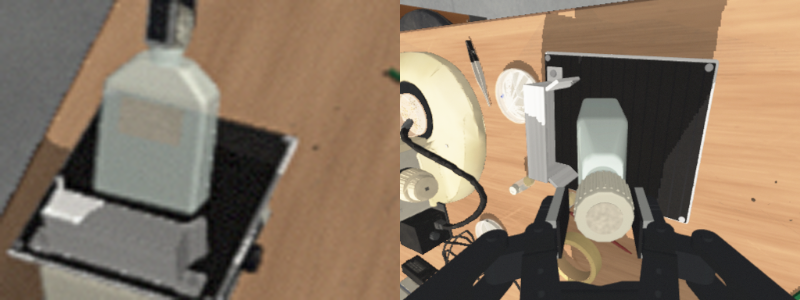

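Request:
drive_tool([
  [[0.03, 0, 0], [0, 0.0044, -0.0007], 0.038],
  [[0.03, 0, 0], [0, 0.0044, -0.0007], 0.038],
  [[0.03, 0, 0], [0, 0.0044, -0.0007], 0.038],
  [[0.03, 0, 0], [0, 0.0044, -0.0005], 0.038],
  [[0.03, 0, 0], [0, 0.0044, -0.0005], 0.038],
])

```text
time: 7.65
eef_pos: [0.4926, 0.0577, 0.2164]
tcp_rot: [0.954, -0.014, 0.002, -0.299]
contact_force: [0.4, -0.3, 0.2]
opening: 0.45
finger_force: 0.1
```

Request:
drive_tool([
  [[0.03, 0, 0], [0, 0.0044, -0.0005], 0.038],
  [[0.03, 0, 0], [0, 0.0044, -0.0005], 0.038],
  [[0.03, 0, 0], [0, 0.0044, -0.0005], 0.038],
  [[0.03, 0, 0], [0, 0.0044, -0.0005], 0.038],
  [[0.03, 0, 0], [0, 0.0044, -0.0005], 0.038],
])

```text
time: 8.28
eef_pos: [0.492, 0.039, 0.2048]
tcp_rot: [0.929, -0.014, 0.003, -0.37]
contact_force: [0.5, -0.6, 0.5]
opening: 0.445
finger_force: 0.1
```

Request:
drive_tool([
  [[0.03, 0, 0], [0, 0.0044, -0.0005], 0.038],
  [[0.03, 0, 0], [0, 0.0044, -0.0005], 0.038],
  [[0.03, 0, 0], [0, 0.0044, -0.0005], 0.038],
  [[0.03, 0, 0], [0, 0.0044, -0.0005], 0.038],
  [[0.03, 0, 0], [0, 0.0044, -0.0005], 0.038],
])

```text
time: 8.9
eef_pos: [0.4915, 0.0221, 0.1905]
tcp_rot: [0.899, -0.014, 0.004, -0.438]
contact_force: [0.2, -0.6, 0.3]
opening: 0.445
finger_force: 0.2
```

Request:
drive_tool([
  [[0.03, 0, 0], [0, 0.0044, -0.0005], 0.038],
  [[0.03, 0, 0], [0, 0.0044, -0.0005], 0.038],
  [[0.03, 0, 0], [0, 0.0044, -0.0005], 0.038],
  [[0.03, 0, 0], [0, 0.0044, -0.0005], 0.038],
  [[0.03, 0, 0], [0, 0.0044, -0.0005], 0.038],
])

```text
time: 9.52
eef_pos: [0.491, 0.0076, 0.1738]
tcp_rot: [0.863, -0.013, 0.005, -0.504]
contact_force: [-0.2, -0.6, -0.5]
opening: 0.444
finger_force: 0.2
```

```bash
python3 chk.py
```

```text
t 9.525 deg 60.59 p [0.491  0.0076 0.1738] exp yz [0.0067 0.174 ] F [-0.2 -0.6 -0.5] ff 0.18427702132612467 op 37.9 yawx -1.6
corr tool [ 0.      0.0003 -0.0008]
```

Request:
drive_tool([
  [[0.03, 0, 0], [0, 0.0044, -0.0007], 0.038],
  [[0.03, 0, 0], [0, 0.0044, -0.0007], 0.038],
  [[0.03, 0, 0], [0, 0.0044, -0.0007], 0.038],
  [[0.03, 0, 0], [0, 0.0044, -0.0005], 0.038],
  [[0.03, 0, 0], [0, 0.0044, -0.0005], 0.038],
])

```text
time: 10.15
eef_pos: [0.4905, -0.0048, 0.1554]
tcp_rot: [0.823, -0.013, 0.006, -0.568]
contact_force: [-0.4, 0.2, -0.5]
opening: 0.444
finger_force: 0.2
```

Request:
drive_tool([
  [[0.03, 0, 0], [0, 0.0044, -0.0005], 0.038],
  [[0.03, 0, 0], [0, 0.0044, -0.0005], 0.038],
  [[0.03, 0, 0], [0, 0.0044, -0.0005], 0.038],
  [[0.03, 0, 0], [0, 0.0044, -0.0005], 0.038],
  [[0.03, 0, 0], [0, 0.0044, -0.0005], 0.038],
])

```text
time: 10.78
eef_pos: [0.4902, -0.0138, 0.1352]
tcp_rot: [0.778, -0.013, 0.007, -0.628]
contact_force: [-0.1, 0.1, 0.3]
opening: 0.444
finger_force: 0.2
```

Request:
drive_tool([
  [[0.025, 0, 0], [0, 0.0037, -0.0005], 0.038],
  [[0.025, 0, 0], [0, 0.0037, -0.0005], 0.038],
  [[0.02, 0, 0], [0, 0.003, -0.0003], 0.038],
  [[0.02, 0, 0], [0, 0.003, -0.0003], 0.038],
  [[0.02, 0, 0], [0, 0.003, -0.0003], 0.038],
])

```text
time: 11.4
eef_pos: [0.49, -0.0183, 0.1195]
tcp_rot: [0.743, -0.012, 0.008, -0.669]
contact_force: [-0.5, -0.2, -0.4]
opening: 0.444
finger_force: 0.2
```

```bash
python3 chk.py
```

```text
t 11.4 deg 84.03 p [ 0.49   -0.0183  0.1195] exp yz [-0.0189  0.1196] F [-0.5 -0.2 -0.4] ff 0.2442477084696293 op 38.0 yawx -1.6
corr tool [ 0.      0.     -0.0005]
```

Request:
drive_tool([
  [[0.02, 0, 0], [0, 0.003, -0.0004], 0.038],
  [[0.02, 0, 0], [0, 0.003, -0.0004], 0.038],
  [[0.02, 0, 0], [0, 0.003, -0.0003], 0.038],
  [[0.02, 0, 0], [0, 0.003, -0.0003], 0.038],
  [[0.02, 0, 0], [0, 0.003, -0.0003], 0.038],
])

```text
time: 12.02
eef_pos: [0.4898, -0.021, 0.1047]
tcp_rot: [0.708, -0.012, 0.008, -0.706]
contact_force: [-0.6, 0.7, 0.1]
opening: 0.446
finger_force: 0.0
```

Request:
drive_tool([
  [[0, 0, 0], [0, 0.001, 0], 0.038],
  [[0, 0, 0], [0, 0.001, 0], 0.038],
  [[0, 0, 0], [0, 0.001, 0], 0.04],
  [[0, 0, 0], [0, 0.001, 0], 0.042],
  [[0, 0, 0], [0, 0, 0], 0.046],
])

```text
time: 12.65
eef_pos: [0.4898, -0.021, 0.1008]
tcp_rot: [0.709, -0.012, 0.008, -0.705]
contact_force: [0.3, -0.1, -0.5]
opening: 0.537
finger_force: 0.0
```

```bash
python3 - <<'E'
from chk import *;chk()
d=ctrl.read_camera('side')['image'][150:270,180:340,::-1];w=ctrl.read_camera('wrist')['image'][:,:,::-1]
cv2.imwrite('pics/s5.png',np.hstack([cv2.resize(d,(400,300),interpolation=2),cv2.resize(w,(400,300))]))
E
```

```text
t 12.65 deg 89.69 p [ 0.4898 -0.021   0.1008] exp yz [-0.0216  0.1052] F [ 0.3 -0.1 -0.5] ff 0.0 op 45.9 yawx -1.6
corr tool [-0.     -0.0043 -0.0006]
```

View pics/s5.png

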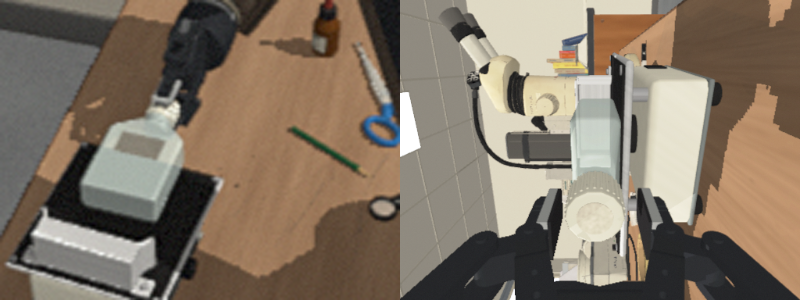

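Request:
drive_tool([
  [[0, 0, 0], [0, -0.002, -0.003], 0.055],
  [[0, 0, 0], [0, 0, -0.012], 0.055],
  [[0, 0, 0], [0, 0, -0.015], 0.055],
  [[0, 0, 0], [0, 0, -0.015], 0.055],
  [[0, 0, 0], [0, -0.003, -0.002], 0],
])

```text
time: 13.38
eef_pos: [0.4888, -0.0695, 0.1061]
tcp_rot: [0.709, -0.012, 0.009, -0.705]
contact_force: [-0.1, -0.0, -0.3]
opening: 0.448
finger_force: 0.0
```

Request:
drive_tool([
  [[0, 0, 0], [0, -0.003, 0], 0],
  [[0, 0, 0], [0, 0, 0], 0],
  [[0, 0, 0], [0, 0, 0], 0],
  [[0, 0, 0], [0, 0, 0], 0],
  [[0, 0, 0], [0, 0, 0], 0],
])

```text
time: 14.0
eef_pos: [0.4885, -0.0677, 0.109]
tcp_rot: [0.709, -0.012, 0.008, -0.705]
contact_force: [0.2, 0.7, -0.3]
opening: 0.0
finger_force: 0.0
```

```bash
python3 - <<'E'
from chk import *;chk()
from fit import *
s=ctrl.get_state();Rc=R.from_quat(s['tcp_rot']);ti=1.53
def tcp(cap,yaw):
    Rt=rot(yaw,ti);return np.array([*cap,.109])-Rt.apply([0,0,.017]),Rt
W=[((.4900,-.0335),1.541),((.4869,.0154),1.4942),((.4895,.0490),1.4942)]
p,Rp=s['eef_pos'],Rc
for (c,y),n in zip(W,(3,10,7)):
    q,Rq=tcp(c,y);print(q.round(4))
    for a in rows(p,Rp,q,Rq,n)[::2]:print(a)
    p,Rp=q,Rq
w=ctrl.read_camera('top');np.savez('pics/t6.npz',**w)
im=w['image'][:,:,::-1];s5=ctrl.read_camera('side');
o=cv2.resize(im[138:198,172:252],(400,300),interpolation=2);b=cv2.resize(s5['image'][150:270,180:340,::-1],(400,300),interpolation=2)
np.save('pics/comp6.npy',np.hstack([o,b]))
# cap top edge in top view: predicted pixel
for X in([.4903,-.0269,.1035],[.4903,-.0269,.120],[.4948,.1251,.122]):print(pix(w,np.array(X)).round(1))
u,v=pix(w,np.array([.4903,-.02,.12]));u,v=int(round(u)),int(round(v))
g=w['image'].sum(2)[v-8:v+9,u-8:u+12];print(g)
E
```

```text
t 14.0 deg 89.71 p [ 0.4885 -0.0677  0.109 ] exp yz [-0.0216  0.1052] F [ 0.2  0.7 -0.3] ff 0.0 op 0.0 yawx -1.6
corr tool [-0.0013  0.0036  0.0461]
[ 0.4895 -0.0505  0.1097]
([-0.012, 0.001, -0.002], [0.0002, -0.0003, 0.0057])
([-0.012, 0.001, -0.002], [0.0002, -0.0004, 0.0057])
[ 0.4856 -0.0015  0.1097]
([-0.0, 0.005, 0.0], [-0.0005, -0.0002, 0.0049])
([-0.0, 0.005, 0.0], [-0.0006, -0.0002, 0.0049])
([-0.0, 0.005, 0.0], [-0.0006, -0.0002, 0.0049])
([-0.0, 0.005, 0.0], [-0.0007, -0.0002, 0.0049])
([-0.0, 0.005, 0.0], [-0.0007, -0.0002, 0.0049])
[0.4882 0.0321 0.1097]
([0.0, 0.0, 0.0], [0.0, -0.0002, 0.0048])
([0.0, 0.0, 0.0], [0.0, -0.0002, 0.0048])
([0.0, 0.0, 0.0], [0.0, -0.0002, 0.0048])
([0.0, 0.0, 0.0], [0.0, -0.0002, 0.0048])
[261.  174.5]
[261.1 173.9]
[211.8 172.8]
[[404 407 413 411 407 409 409 414 410 411 406 408 410 408 408 406 405 405
  407 407]
 [408 409 412 413 409 407 405 404 405 407 402 403 404 402 404 399 401 401
  402 404]
 [408 407 411 430 422 418 418 409 403 404 403 408 408 409 409 413 412 412
  410 411]
 [409 390 433 519 498 476 479 454 420 410 396 417 420 422 42
[... 430 characters left out ...]
 432 444
  525 575]
 [708 663 656 689 719 695 686 681 688 718 536 442 431 433 432 433 434 450
  517 574]
 [700 702 729 734 736 725 721 712 721 729 536 438 430 432 433 432 432 441
  498 575]
 [664 667 723 725 722 711 719 713 716 719 528 434 421 423 429 427 423 435
  508 575]
 [553 577 706 720 723 724 721 713 707 704 540 444 435 439 430 426 425 428
  427 484]
 [455 497 666 669 692 701 706 690 680 644 508 441 435 434 434 435 436 434
  434 439]
 [440 439 419 418 465 489 504 507 534 453 444 434 433 430 434 435 431 430
  433 433]
 [436 434 425 422 427 430 436 435 438 428 430 432 429 429 427 429 428 426
  427 431]
 [428 424 425 422 422 422 427 420 420 420 424 424 422 427 427 427 423 424
  422 422]]
```

```bash
cat > body.py <<'E'
from fit import *
import sys,cv2
d=dict(np.load(sys.argv[1]));im=d['image'].astype(int)
# top-face edges z=.122 of lying body: subpixel half-level crossings along rows for several columns
def back(u,v,z):
    r=d['R'].T@np.array([(u-d['cx'])/d['fx'],(v-d['cy'])/d['fy'],1]);o=-d['R'].T@d['t'];return o+r*(z-o[2])/r[2]
for c in map(int,sys.argv[2:]):
    print(c,(im[155:192,c].sum(1)).tolist())
E
python3 body.py pics/t6.npz 216 222 228 234; python3 - <<'E'
import numpy as np
d=np.load('pics/t6.npz')['image'].astype(int).sum(2);print(d[166,200:245].tolist());print(d[180,200:245].tolist())
E
```

```text
216 [78, 71, 74, 89, 237, 506, 591, 600, 599, 602, 603, 603, 603, 605, 603, 604, 605, 604, 605, 603, 603, 604, 603, 607, 607, 607, 607, 608, 605, 614, 634, 489, 218, 87, 76, 83, 77]
222 [75, 72, 71, 92, 221, 475, 597, 604, 602, 602, 603, 604, 608, 604, 607, 608, 605, 606, 606, 606, 606, 605, 606, 608, 609, 610, 611, 607, 608, 616, 635, 516, 275, 107, 71, 75, 76]
228 [75, 73, 69, 81, 191, 439, 593, 605, 602, 600, 601, 602, 600, 598, 595, 596, 598, 598, 598, 600, 599, 598, 598, 596, 597, 599, 603, 607, 609, 613, 631, 579, 347, 129, 85, 76, 77]
234 [67, 73, 74, 83, 145, 359, 580, 602, 602, 591, 528, 469, 460, 461, 455, 456, 460, 459, 458, 462, 456, 457, 457, 451, 445, 458, 534, 600, 610, 613, 616, 602, 325, 115, 78, 78, 70]
[108, 113, 113, 117, 107, 112, 113, 111, 113, 107, 87, 110, 297, 564, 599, 601, 603, 601, 603, 603, 604, 604, 604, 602, 604, 604, 604, 603, 602, 562, 481, 463, 459, 463, 469, 470, 466, 458, 468, 537, 599, 641, 643, 654, 656]
[109, 112, 112, 112, 116, 107, 82, 68, 76, 78, 77, 196, 507, 603, 603, 608, 607, 609, 608, 609, 608, 610, 610, 607, 610, 609, 609, 609, 599, 515, 473, 468, 462, 462, 458, 459, 453, 449, 470, 597, 653, 664, 662, 661, 660]
```

Request:
drive_tool([
  [[-0.012, 0, -0.002], [0, -0.0003, 0.0057], 0],
  [[-0.012, 0, -0.002], [0, -0.0004, 0.0057], 0],
  [[-0.012, 0, -0.002], [0, -0.0004, 0.0057], 0],
  [[0, 0.005, 0], [-0.0005, -0.0002, 0.005], 0],
  [[0, 0.005, 0], [-0.0005, -0.0002, 0.005], 0],
])

```text
time: 14.72
eef_pos: [0.4883, -0.0404, 0.11]
tcp_rot: [0.721, -0.013, 0.014, -0.692]
contact_force: [-0.1, -0.5, 1.1]
opening: 0.002
finger_force: 0.5
```

Request:
drive_tool([
  [[0, 0.005, 0], [-0.0005, -0.0002, 0.005], 0],
  [[0, 0.005, 0], [-0.0006, -0.0002, 0.005], 0],
  [[0, 0.005, 0], [-0.0006, -0.0002, 0.005], 0],
  [[0, 0.005, 0], [-0.0006, -0.0002, 0.005], 0],
  [[0, 0.005, 0], [-0.0006, -0.0002, 0.005], 0],
])

```text
time: 15.35
eef_pos: [0.4866, -0.0153, 0.1098]
tcp_rot: [0.721, -0.022, 0.023, -0.692]
contact_force: [0.3, -0.5, 0.5]
opening: -0.001
finger_force: 0.6
```

Request:
drive_tool([
  [[0, 0.005, 0], [-0.0007, -0.0002, 0.005], 0],
  [[0, 0.005, 0], [-0.0007, -0.0002, 0.005], 0],
  [[0, 0.003, 0], [-0.0006, -0.0002, 0.005], 0],
])

```text
time: 15.72
eef_pos: [0.4856, -0.0002, 0.1098]
tcp_rot: [0.721, -0.026, 0.028, -0.692]
contact_force: [-0.4, -1.1, 1.1]
opening: 0.0
finger_force: 0.5
```

```bash
python3 - <<'E'
from chk import *;chk()
w=ctrl.read_camera('top');np.savez('pics/t7.npz',**w);d=w['image'].astype(int).sum(2)
for c in(200,206,212):print(c,d[155:192,c].tolist())
for r in(163,168,175,180):print(r,d[r,185:250].tolist())
E
```

```text
t 15.725 deg 87.64 p [ 4.856e-01 -2.000e-04  1.098e-01] exp yz [-0.0208  0.1104] F [-0.4 -1.1  1.1] ff 0.549471299018478 op 0.0 yawx -4.4
corr tool [ 0.0016  0.0002 -0.0206]
200 [125, 91, 118, 292, 540, 579, 580, 584, 595, 594, 595, 595, 596, 595, 597, 597, 596, 603, 600, 602, 602, 601, 602, 600, 602, 598, 601, 602, 606, 593, 406, 154, 74, 74, 70, 80, 68]
206 [69, 70, 95, 229, 497, 591, 599, 597, 598, 597, 600, 600, 599, 598, 603, 603, 602, 601, 603, 604, 605, 603, 606, 601, 601, 604, 601, 605, 612, 627, 496, 228, 92, 73, 75, 74, 75]
212 [71, 79, 78, 155, 369, 574, 597, 600, 600, 597, 599, 601, 602, 602, 601, 601, 601, 601, 602, 602, 602, 603, 603, 604, 605, 605, 606, 608, 605, 610, 591, 328, 114, 72, 74, 75, 78]
163 [733, 698, 691, 685, 686, 682, 662, 447, 192, 118, 116, 112, 105, 216, 519, 595, 600, 598, 598, 600, 596, 598, 600, 599, 597, 597, 599, 600, 598, 600, 601, 596, 591, 597, 603, 601, 602, 599, 601, 599, 600, 599, 603, 599, 589, 460, 265, 124, 82, 76, 77, 72, 73, 79, 73, 143, 310, 393, 425, 426, 425, 421, 423, 422, 418]
168 [711, 690, 687, 680, 682, 679, 680, 304, 116, 108,
[... 228 characters left out ...]
57, 410, 417, 417, 417, 413, 411, 413, 413]
175 [691, 682, 679, 679, 676, 661, 448, 195, 113, 114, 115, 111, 218, 516, 593, 602, 602, 603, 600, 602, 603, 605, 604, 603, 603, 606, 602, 602, 606, 596, 507, 463, 460, 450, 452, 450, 451, 453, 458, 502, 593, 605, 599, 598, 593, 592, 591, 597, 615, 597, 633, 647, 673, 616, 680, 677, 650, 647, 569, 666, 713, 707, 632, 584, 329]
180 [682, 682, 676, 674, 678, 684, 306, 87, 75, 88, 103, 138, 318, 558, 600, 598, 602, 600, 598, 601, 602, 604, 603, 604, 604, 604, 603, 605, 604, 570, 516, 507, 481, 472, 476, 468, 469, 465, 461, 528, 599, 606, 599, 598, 598, 592, 591, 574, 537, 272, 115, 111, 148, 262, 578, 604, 622, 576, 658, 662, 665, 658, 479, 449, 449]
```

Request:
drive_tool([
  [[0, 0, 0], [0, -0.0002, 0.005], 0],
  [[0, 0, 0], [0, -0.0002, 0.005], 0],
  [[0, 0, 0], [0, -0.0002, 0.005], 0],
  [[0, 0, 0], [0, -0.0002, 0.005], 0],
  [[0, 0, 0], [0, -0.0002, 0.005], 0],
])

```text
time: 16.4
eef_pos: [0.4876, 0.0248, 0.1097]
tcp_rot: [0.721, -0.026, 0.028, -0.692]
contact_force: [0.6, -1.2, -0.3]
opening: -0.001
finger_force: 0.3
```

Request:
drive_tool([
  [[0, 0, 0], [0, -0.0002, 0.005], 0],
  [[0, 0, 0], [0, -0.0002, 0.0035], 0],
  [[0, 0, 0], [0, 0, 0.002], 0],
  [[0, 0, 0], [0, 0, 0.001], 0],
])

```text
time: 16.9
eef_pos: [0.4885, 0.036, 0.1097]
tcp_rot: [0.721, -0.026, 0.028, -0.692]
contact_force: [0.3, -0.3, -0.2]
opening: -0.0
finger_force: 0.4
```

```bash
python3 chk.py
```

```text
t 16.9 deg 87.65 p [0.4885 0.036  0.1097] exp yz [-0.0208  0.1104] F [ 0.3 -0.3 -0.2] ff 0.36267555224185344 op -0.0 yawx -4.4
corr tool [ 0.0043  0.0017 -0.0566]
```

Request:
drive_tool([
  [[0, 0, 0], [0, 0, 0.001], 0],
  [[0, 0, 0], [0, 0, 0.001], 0],
  [[0, 0, 0], [0, 0, 0], 0],
])

```text
time: 17.27
eef_pos: [0.4886, 0.0379, 0.1096]
tcp_rot: [0.721, -0.026, 0.028, -0.692]
contact_force: [0.2, -0.0, 0.1]
opening: -0.002
finger_force: 0.2
```

Request:
drive_tool([
  [[0, 0, 0], [0, 0, 0.001], 0],
  [[0, 0, 0], [0, 0, 0], 0],
])

```text
time: 17.52
eef_pos: [0.4888, 0.0382, 0.1097]
tcp_rot: [0.721, -0.026, 0.028, -0.692]
contact_force: [-2.5, -4.2, 0.6]
opening: 0.001
finger_force: 2.6
```

Request:
drive_tool([
  [[0, 0, 0], [0, 0, 0.001], 0],
  [[0, 0, 0], [0, 0, 0], 0],
])

```text
time: 17.77
eef_pos: [0.4889, 0.0383, 0.1098]
tcp_rot: [0.721, -0.026, 0.028, -0.691]
contact_force: [-3.1, -10.5, 0.7]
opening: -0.0
finger_force: 5.7
```

Request:
drive_tool([
  [[0, 0, 0], [0, 0, 0.001], 0],
  [[0, 0, 0], [0, 0, 0], 0],
  [[0, 0, 0], [0, 0, 0], 0],
])

```text
time: 18.15
eef_pos: [0.4891, 0.0383, 0.1098]
tcp_rot: [0.722, -0.026, 0.028, -0.691]
contact_force: [-4.9, -17.3, -0.1]
opening: 0.001
finger_force: 8.7
```

Request:
drive_tool([
  [[0, 0, 0], [0, 0, -0.004], 0],
  [[0, 0, 0], [0, 0, -0.006], 0],
  [[0, 0, 0], [0, -0.002, -0.02], 0],
  [[0, 0, 0], [0, -0.005, -0.04], 0],
  [[0, 0, 0], [0, -0.02, -0.04], 0],
])

```text
time: 18.77
eef_pos: [0.4798, -0.0689, 0.1408]
tcp_rot: [0.721, -0.027, 0.027, -0.692]
contact_force: [1.8, -0.0, 1.6]
opening: -0.001
finger_force: 0.0
```

```bash
python3 - <<'E'
from chk import *;chk()
from fit import *
w=ctrl.read_camera('top');s=ctrl.read_camera('side');im=w['image'][:,:,::-1]
cv2.imwrite('pics/s8.png',np.hstack([cv2.resize(im[138:198,172:252],(400,300),interpolation=2),cv2.resize(s['image'][190:286,180:308,::-1],(400,300),interpolation=2)]))
d=w['image'].astype(int).sum(2)
p=np.load('sh.npy')
for X in((-.012,0,.122),(-.072,0,.1035),(.08-.092,.042,.122),(.08-.092,-.042,.122)):print(X,pix(w,pose(p,np.array(X))).round(1))
for c in(196,200,206):print(c,d[152:192,c].tolist())
print(d[172:174,215:250].tolist())
E
```

```text
t 18.775 deg 87.71 p [ 0.4798 -0.0689  0.1408] exp yz [-0.0208  0.1103] F [ 1.8 -0.   1.6] ff 0.0 op -0.1 yawx -4.3
corr tool [-0.0037  0.0285  0.0492]
(-0.012, 0, 0.122) [215.  172.9]
(-0.072, 0, 0.1035) [234.7 174.8]
(-0.011999999999999997, 0.042, 0.122) [214.  186.4]
(-0.011999999999999997, -0.042, 0.122) [216.1 159.4]
196 [330, 664, 588, 446, 289, 229, 370, 578, 602, 604, 603, 604, 604, 603, 605, 603, 604, 604, 604, 606, 606, 606, 606, 606, 606, 605, 609, 608, 606, 607, 610, 613, 598, 337, 136, 99, 83, 90, 162, 287]
200 [80, 83, 96, 95, 82, 109, 287, 547, 600, 603, 603, 603, 602, 600, 603, 602, 601, 603, 607, 607, 606, 607, 606, 608, 606, 608, 607, 609, 609, 611, 611, 615, 625, 438, 181, 110, 106, 106, 82, 82]
206 [82, 76, 73, 73, 78, 88, 223, 481, 602, 605, 607, 620, 674, 677, 677, 683, 683, 683, 685, 681, 677, 667, 649, 527, 506, 491, 490, 475, 568, 605, 613, 615, 628, 534, 285, 107, 78, 76, 68, 77]
[[607, 602, 601, 601, 599, 600, 611, 524, 535, 542, 585, 499, 511, 515, 559, 520, 483, 458, 449, 445, 259, 110, 72, 82, 95, 206, 372, 420, 426, 429, 433, 431, 429, 428, 432], [607, 604, 604, 603, 598, 606, 633, 533, 597, 615, 651, 517, 565, 522, 500, 490, 443, 440, 373, 447, 268, 109, 72, 79, 90, 207, 385, 426, 431, 433, 433, 433, 430, 428, 430]]
```

View pics/s8.png

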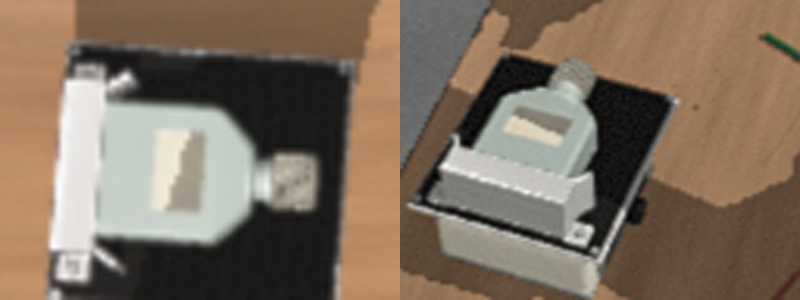

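```bash
python3 - <<'E'
from look import *
from fit import *
ims=[ctrl.read_camera('top') for _ in range(3)];w=ims[0];d=np.mean([i['image'].astype(float).sum(2) for i in ims],0)
p=np.load('sh.npy')
def cross(a,lev):
    i=np.where((a[:-1]-lev)*(a[1:]-lev)<0)[0];return [k+(lev-a[k])/(a[k+1]-a[k]) for k in i]
cs=np.arange(200,213)
up=[154+cross(d[154:166,c],340)[0] for c in cs];lo=[178+cross(d[178:192,c],340)[0] for c in cs]
print('img',np.polyfit(cs,up,1)[0],np.polyfit(cs,lo,1)[0])
for yaw in(-.03,0,.03): # model: upper top edge, lower bottom edge
    q=p+[0,0,yaw];r=[]
    for y,z in((-.042,.122),(.042,.085)):
        a=[pix(w,pose(q,np.array([x,y,z]))) for x in(-.01,.05)];r.append((a[1][1]-a[0][1])/(a[1][0]-a[0][0]))
    print(yaw,r)
s=ctrl.get_state();print(s['time'],s['contact_force'])
E
```

```text
img 0.056171250201689095 0.06462557548206793
-0.03 [np.float64(0.09819162129344086), np.float64(0.09902776510339441)]
0 [np.float64(0.06817604022807726), np.float64(0.0688498223154305)]
0.03 [np.float64(0.03829907079368182), np.float64(0.038812144853678184)]
19.025 [ 0.28646278 -0.39803902 -0.69147492]
```

```bash
python3 -c "
from plant import ctrl
print(ctrl.sign_off())"
```

```text
the job is handed in; nothing more can be done
None
```

The flask was let down under control onto its broad side and pushed foot-first into the pocket until it stopped against the wall (17 N peak). The last images show it under the ledge and square to within about 0.5°. I handed the job in at about 19 s with the gripper clear of everything.

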